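# Demould the limb-bone cast

## Robot

A 6-joint arm with a two-finger parallel gripper is mounted at the origin on the work surface. World frame = base frame: x ahead of the robot, y to its left, z up, the work surface at z = 0. Lengths are in m, angles in rad, forces in N, time in s.
With the tool pointing down it reaches from about 0.275 to 1 m from the base axis. Payload 8.4 kg.
Tool frame: the origin (TCP) lies at the very end of the fingers, on their centre line; the grasp point (between the pads) lies 19 mm behind it; z points along the fingers, x is the direction in which the jaws open and shut, and the axes are right-handed (so a half turn about z gives the same grasp; the last joint's range is limited). The gripper opens to 85 mm and grips with 20 to 120 N. Pads are 22 mm wide; open, the fingers measure 114 mm over their backs; the gripper's body (76 mm by 85 mm) begins 54 mm behind the grasp point. The pads swing forward as they close: fully open they stand 13 mm farther back than shut.
Start: joints at [-1.335, 0.353, 1.633, -0, 1.155, -0.002], TCP at [0.147, -0.607, 0.231] pointing down, gripper open.
Joint ranges: [-2.63, 2.63], [-0.92, 2.1], [0.06, 2.66], [-1.3, 4.44], [0, 2.69], [-3.02, 3.02]. Speed limits (rad/s): [2.22, 2.22, 2.79, 3.14, 3.14, 3.14].

## Interface

Orientations are given as [roll, pitch, yaw] about the fixed x, y, z axes, in that order (R = Rz(yaw) Ry(pitch) Rx(roll)).
In Python, from cell import get_obs, camera, sign_off, recognise, outline_of gives the robot as it stands.
- The arm moves only by the tool apply_moves, never from a script. Its argument "steps" is a list that holds one entry, the list of rows, each a list of 5 numbers: the shift along the tool's x, y, z in m, then the turn about the tool's z in rad, then the finger opening in m, from 0 to 0.0854. A call has 1 to 8 rows; each row shifts and turns the pose as measured when the row begins, along the tool's axes as they then stand; what a row does not reach is not made up. A row lasts 1/12 s, in which the tool goes at most 41.7 mm and 7.16 degrees, less where a joint would pass 70% of its speed; a pose out of reach is approached as far as the arm can. A call is refused whole if a number of a shift passes 0.0417 or a number of a turn 0.125, either way. A call with a gripper value outside its range is refused whole. The fingers move at their own pace and stop on an object; the grip force is fixed at half the most. Time passes only in rows, so rows that do not move let the fingers close. It gives the time, the measured TCP pose, the force and the opening at its end, in the units of the state.
- get_obs(): the state, without advancing time (a new reading comes with each control period).
- camera(name): name is "scene" or "top" or "wrist"; returns a dict with "pixels" (420x560x3 uint8, blue, green, red), "range_z" (420x560 float32, m along the optical axis (not along the pixel's ray), 0 where there is no reading), "vfov" (degrees; the focal length in pixels is half the picture's height over the tangent of half this angle, whatever the lens; pixels are square), "cx", "cy" (the principal point, pixels), "k1" (the pictures are not rectified: a ray, as slopes to the right and down, at radius r is drawn at 1 + k1 r^2 times it, then the intrinsics apply), "rvec" (rotation vector, rad) and "tvec" (3), from world to camera coordinates, as OpenCV has them. Camera axes: x right, y down, z forward; pixel columns grow to the right and rows downward; lengths in m; the calibration is good to about 2 mm. A picture is of the moment at which its call begins.
- sign_off(): hands the job in, once; it reports no verdict.
Trained networks look in a picture, given as the dict that the camera call returned (one of the last four; its "shot" number tells which), for a name from the list of things; names that differ only in an ending like _2 or _b are one class to them, and where a whole thing is asked for, a point or a joint stands for the part that bears it (a point fixed in the world has none). Each returns a list of dicts, best first, with "p" (0 to 1); they miss things now and then, are a little off and sometimes report something else, mostly with a low value. They report only what shows in the picture. A call takes as long as a camera call.
- recognise(picture, target): "position" ([x, y, z] in m, in world coordinates, good to about 4 mm: the middle of the surface that is visible of it).
- outline_of(picture, target): "region" (420x560 bool, what is visible of it).
The state is a dict: "t": time; "qpos": joint angles; "joint_vel": joint speeds; "tau": joint torques, N m; "eef_pos": TCP position; "eef_rot": TCP orientation; "ft_force": force on the tool from outside, world axes, zero at the start; "torque": the same for the moment, N m; "gripper_width": opening from 0.0 (shut) to 1.0 (fully open).
Only numpy, scipy, OpenCV 4.12 (cv2) and the standard library are available. Lean on these libraries where they do the work, as an engineer would, in place of code of your own. Each camera call takes 0.05 s, during which the arm holds its last target. There are 200 camera calls.

## Task

In the fossil casting corner, the plaster limb-bone cast has set in its open mould. Lift it straight out and lay it gently, without dropping it, in the shallow metal drying tray: flat on the tray's floor, the same way up, and lying lengthwise along the tray. Leave the vertebra cast sitting in its own mould.

Things in the scene. Friction and masses are not known exactly. Their poses are not given: they have to be found in the camera images.
- bone_cast: White plaster limb bone, 150 mm long, 42 high, 0.15 to 0.3 kg, loose in its mould. Origin: centre of its underside; x along its length, z up. A straight shaft, 30 mm wide with flat upright sides (11 to 33 mm above the underside), joins a round end 42 mm across at -x and a twin-lobed end 48 mm across at +x. It balances at the middle, where fingers have room for 27 mm to either side of the origin.
- bone_mould: Grey rigid oblong mould, fixed, 190 (x) x 116 (y) x 40 mm high. Origin: centre of its underside; z up. Its open cavity runs along x, floor 12 mm above the bench; the cast's underside starts there and its top stands 14 mm above the mould. A finger notch 54 mm long (x) crosses its middle from side to side (y), open at both sides and down to the same floor.
- tray: Shallow open aluminium drying tray, fixed to the bench, 240 (x) x 140 (y) x 18 mm high, walls and floor 5 mm thick. Origin: centre of its underside; x along its length, z up; its inner floor is 5 mm above the bench.
- vertebra_cast: Bystander: white plaster vertebra cast, a round drum 52 mm across and 42 mm high with a small fin on top to 59 mm. Origin: centre of its underside, z up. It sits in a separate grey square mould, 110 x 110 x 40 mm.

How it is judged:
On the way:
1. the bone cast has been lifted clear of its mould (z of bone_cast in the frame of bone_mould above 0.039 m), for 0.1 s.
At the end, for the whole second after the job is handed in: The bone cast rests flat on the tray's floor (underside within 7 mm of it, tilted less than 10 degrees, same way up), inside the tray's walls, its length within 17 degrees of the tray's length (either way round), released and at rest (z of bone_cast in the frame of tray below 0.012 m and x of bone_cast in the frame of tray between -0.045 and 0.045 m and y of bone_cast in the frame of tray between -0.05 and 0.05 m and angle between bone_cast's own z axis and vertical below 0.17 rad and angle between the x axis of bone_cast and the x axis of tray, either way round below 0.3 rad and linear speed of bone_cast below 0.02 m/s); the robot touches nothing.
It fails at once if the vertebra cast is moved more than 20 mm (distance of vertebra_cast from where it was at the start of the episode above 0.02 m).
It fails at once if the bone cast is dropped or thrown (moves freely, out of the fingers, faster than 0.7 m/s, a fall of about 25 mm) (linear speed of bone_cast above 0.7 m/s and contact force between the fingers and bone_cast below 0.1 N).
It also fails if it takes over 42 s, if anything falls off the work surface, if the arm or the gripper's body presses on something with over 40 N, if the wrist force passes 120 N, or if a joint passes its speed limit or range.

## Working session

There is one attempt and no reset: what is moved stays moved. The work goes in short steps, Python scripts to look and compute and a tool call to move; the robot and the scene stay as the last step left them, time stands still between calls to the robot, and variables do not carry over. Pictures are saved under pics/ and viewed, about 8 in all and at most 12, crops included, and the job is handed in when it is done.

Besides the shell and the picture viewer there is one more tool, called after "Request:" as a command line: name --argument value ..., lists and objects as JSON in quotes. apply_moves: Moves the arm, as the interface text tells. Its arguments: {"type":"object","properties":{"steps":{"type":"array"}},"required":["steps"]}

```bash
mkdir -p pics
cat > h.py <<'E'
import numpy as np, cv2
from cell import *
def pts(c,mask):
    m=mask&(c["range_z"]>0); v,u=np.nonzero(m); z=c["range_z"][m]
    f=c["pixels"].shape[0]/2/np.tan(np.radians(c["vfov"])/2)
    K=np.array([[f,0,c["cx"]],[0,f,c["cy"]],[0,0,1]])
    n=cv2.undistortPoints(np.c_[u,v].astype(np.float64)[:,None],K,np.array([c["k1"],0,0,0.]))[:,0]
    P=np.c_[n*z[:,None],z]; R=cv2.Rodrigues(np.array(c["rvec"],float))[0]
    return (P-np.array(c["tvec"]).ravel())@R
def rect(P):
    return cv2.minAreaRect((P[:,:2]*1000).astype(np.float32))
E
python3 - <<'E'
from h import *
c=camera("top"); cv2.imwrite("pics/top.png",c["pixels"])
for n in ["bone_cast","bone_mould","tray","vertebra_cast"]:
    r=recognise(c,n); o=outline_of(c,n)
    print(n,[(x["p"],np.round(x["position"],3)) for x in r[:3]])
    for x in o[:2]:
        P=pts(c,x["region"]); print("  ",x["p"],len(P),rect(P),np.percentile(P[:,2],[2,50,98]).round(3))
print(get_obs())
E
```

```text
bone_cast [(0.7, array([ 0.522, -0.008,  0.051])), (0.67, array([0.494, 0.265, 0.05 ]))]
   0.57 1684 ((500.2752685546875, 272.15509033203125), (151.7912139892578, 49.16588592529297), 4.579736709594727) [0.024 0.051 0.055]
bone_mould [(0.84, array([0.496, 0.261, 0.037]))]
   0.97 5118 ((503.3273010253906, 280.5630798339844), (203.89697265625, 135.53895568847656), 5.595682144165039) [0.007 0.039 0.042]
   0.16 1720 ((500.27685546875, 270.7728576660156), (151.27769470214844, 51.2530517578125), 2.6789443492889404) [0.022 0.051 0.055]
tray [(0.83, array([ 0.562, -0.284,  0.005]))]
   0.62 8785 ((561.2169189453125, -281.29052734375), (140.90200805664062, 240.57211303710938), 78.97927856445312) [0.003 0.006 0.019]
vertebra_cast [(0.91, array([ 0.523, -0.011,  0.053]))]
   0.96 664 ((526.8057250976562, -11.252403259277344), (53.119110107421875, 57.348411560058594), 88.34556579589844) [0.013 0.054 0.071]
{'t': 0.45, 'qpos': array([-1.33540190e+00,  3.53078648e-01,  1.63344414e+00, -2.44480941e-06,
        1.15519019e+00, -2.43013217e-03]), 'joint_vel': array([-1.05747338e-03, -2.64964111e-03, -8.46508449e-04, -8.92597053e-04,
       -5.70101004e-05,  9.68481232e-04]), 'tau': array([ 7.65313107e-04, -6.04611397e+01, -3.42100418e+01,  9.60691546e-05,
        3.04389774e-03,  2.28183910e-05]), 'eef_pos': array([ 0.1472181 , -0.60738774,  0.23121289]), 'eef_rot': array([ 3.14159071e+00,  1.20330036e-04, -1.33297078e+00]), 'ft_force': array([-0.00402109, -0.53694988, -0.30918143]), 'torque': array([-0.03059264,  0.03303351, -0.02220332]), 'gripper_width': 0.9975905895269533}
```

View pics/top.png

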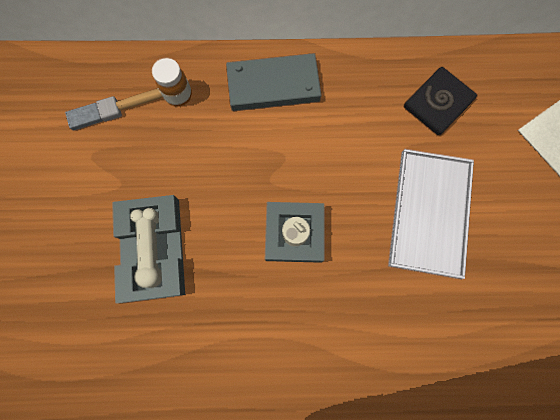

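The bone lies at about (145,248) px in the left mould, the vertebra at (296,230) and the tray at (432,213). I'll move above the bone for a wrist view.

Request:
apply_moves --steps '[[[-0.032, -0.023, 0, 0, 0.0854], [-0.032, -0.023, 0, 0, 0.0854], [-0.032, -0.023, 0, 0, 0.0854], [-0.032, -0.023, 0, 0, 0.0854], [-0.032, -0.023, 0, 0, 0.0854], [-0.032, -0.023, 0, 0, 0.0854], [-0.032, -0.023, 0, 0, 0.0854], [-0.032, -0.023, 0, 0, 0.0854]]]'

```text
t: 1.12
eef_pos: [0.2669, -0.3111, 0.2294]
eef_rot: [-3.142, -0.006, -1.342]
ft_force: [0.9, 0.3, 0.4]
gripper_width: 1.002
```

Request:
apply_moves --steps '[[[-0.032, -0.023, 0, 0, 0.0854], [-0.032, -0.023, 0, 0, 0.0854], [-0.032, -0.023, 0, 0, 0.0854], [-0.032, -0.023, 0, 0, 0.0854], [-0.032, -0.023, 0, 0, 0.0854], [-0.032, -0.023, 0, 0, 0.0854], [-0.032, -0.023, 0, 0, 0.0854], [-0.032, -0.023, 0, 0, 0.0854]]]'

```text
t: 1.78
eef_pos: [0.391, -0.0057, 0.2309]
eef_rot: [-3.133, -0.011, -1.346]
ft_force: [1.2, -1.3, -0.4]
gripper_width: 1.006
```

Request:
apply_moves --steps '[[[-0.032, -0.023, 0, 0.05, 0.0854], [-0.032, -0.023, 0, 0.05, 0.0854], [-0.032, -0.023, 0, 0.05, 0.0854], [-0.032, -0.023, 0, 0, 0.0854], [-0.032, -0.023, 0, 0, 0.0854], [-0.032, -0.023, 0, 0, 0.0854]]]'

```text
t: 2.28
eef_pos: [0.5061, 0.2156, 0.2323]
eef_rot: [-3.127, -0.009, -1.499]
ft_force: [1.2, -0.9, 0.4]
gripper_width: 0.998
```

Run:
```python
from h import *
o=get_obs();print(o["eef_pos"],o["eef_rot"])
for cam in ["wrist","top"]:
    c=camera(cam); cv2.imwrite(f"pics/{cam}2.png",c["pixels"])
    for n in ["bone_cast","tray"]:
        for x in outline_of(c,n)[:1]:
            P=pts(c,x["region"])
            if n=="bone_cast":
                P=P[(P[:,2]>.035)]
            ev=np.linalg.eigh(np.cov(P[:,:2].T))[1][:,-1]
            print(cam,n,x["p"],len(P),rect(P),"pca",np.degrees(np.arctan2(ev[1],ev[0])),P.mean(0).round(3),np.percentile(P[:,2],[2,50,98]).round(3))
            if n=="bone_cast":
                m=P[:,:2].mean(0); e=ev; s=(P[:,:2]-m)@e; mid=(s.max()+s.min())/2
                Q=P[abs(s-mid)<.03]; n_=np.array([-e[1],e[0]]); t=(Q[:,:2]-m)@n_
                k=np.polyfit(((Q[:,:2]-m)@e),t,1)
                print(" centre",m+mid*e+n_*(np.percentile(t,2)+np.percentile(t,98))/2,"shaft width",np.ptp(t),"shaft slope deg",np.degrees(k[0]))
```

```text
[0.50608311 0.21559623 0.23233335] [-3.12686834 -0.00921402 -1.49933799]
wrist bone_cast 0.81 4587 ((495.34527587890625, 270.5511169433594), (151.6097869873047, 45.71603775024414), 4.6851911544799805) pca -174.04556959838723 [0.506 0.27  0.051] [0.04  0.051 0.054]
 centre [0.49561287 0.26938491] shaft width 0.03226733766749222 shaft slope deg 0.01977506944016425
top bone_cast 0.56 1208 ((492.373291015625, 268.3660583496094), (134.073486328125, 40.049095153808594), 5.768620491027832) pca -174.00381840406865 [0.481 0.265 0.05 ] [0.038 0.052 0.055]
 centre [0.49245037 0.26768558] shaft width 0.03257645963843479 shaft slope deg 0.006105529931276832
top tray 0.66 8817 ((562.4841918945312, -285.0097351074219), (148.24082946777344, 244.3275146484375), 78.71207427978516) pca 168.95677714633857 [ 0.559 -0.283  0.007] [0.003 0.006 0.019]
```

View pics/wrist2.png

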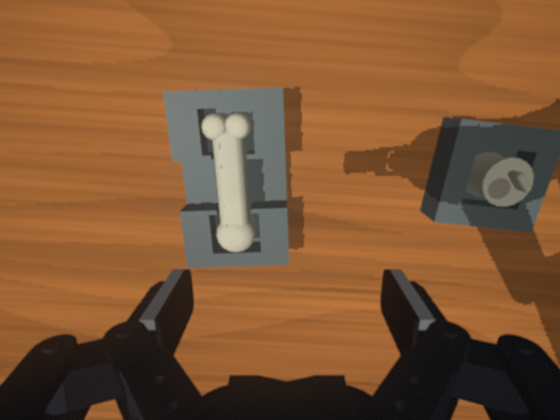

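Wrist view: the whole bone is centred near (230,180) px, with open notches on both sides. Centre is (0.496, 0.270), yaw about 5.9°.

Request:
apply_moves --steps '[[[-0.028, 0.003, 0, -0.03, 0.0854], [-0.027, 0.003, 0.01, 0, 0.0854], [0, 0, 0.035, 0, 0.0854], [0, 0, 0.035, 0, 0.0854], [0, 0, 0.03, 0, 0.0854], [0, 0, 0.02, 0, 0.0854], [0, 0, 0, 0, 0.0854]]]'

```text
t: 3.17
eef_pos: [0.4962, 0.2598, 0.1026]
eef_rot: [-3.12, -0.008, -1.479]
ft_force: [-1.0, -0.6, -1.0]
gripper_width: 1.001
```

Run:
```python
from h import *
o=get_obs();print(o["eef_pos"],o["eef_rot"])
c=camera("wrist"); cv2.imwrite(f"pics/wrist3.png",c["pixels"])
for x in outline_of(c,"bone_cast")[:1]:
    P=pts(c,x["region"]);P=P[P[:,2]>.035]
    print(x["p"],len(P),rect(P))
    for lo in np.arange(.45,.55,.02):
        Q=P[(P[:,0]>lo)&(P[:,0]<lo+.02)]
        if len(Q): print(lo,np.percentile(Q[:,1],[2,98]).round(4),np.mean(np.percentile(Q[:,1],[2,98])).round(4))
```

```text
[0.49615373 0.25983271 0.10258764] [-3.12000033 -0.00759069 -1.4793081 ]
0.55 11000 ((498.2012023925781, 271.3160095214844), (145.93312072753906, 46.8441162109375), 5.27872371673584)
0.45 [0.2474 0.2832] 0.2653
0.47000000000000003 [0.2544 0.2829] 0.2687
0.49000000000000005 [0.2564 0.2848] 0.2706
0.51 [0.2585 0.2871] 0.2728
0.53 [0.2602 0.2915] 0.2759
0.55 [0.2553 0.2979] 0.2766
```

View pics/wrist3.png

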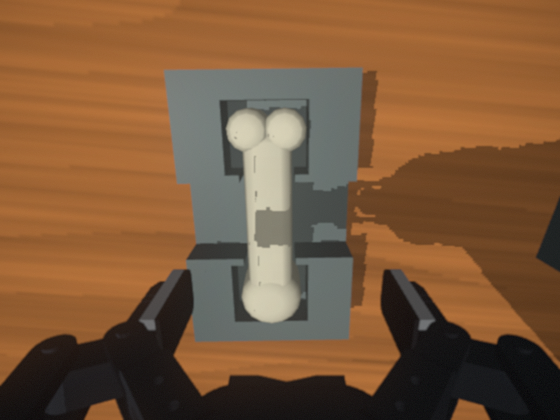

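Close up, the bone spans (245–305, 110–320) px with the notch clear on both sides. It is centred at (0.498, 0.271), agreeing with the earlier estimate. Descending.

Request:
apply_moves --steps '[[[-0.0115, 0, 0, -0.01, 0.0854], [0, 0, 0.025, 0, 0.0854], [0, 0, 0.025, 0, 0.0854], [0, 0, 0.02, 0, 0.0854], [0, 0, 0.009, 0, 0.0854], [0, 0, 0, 0, 0.0854]]]'

```text
t: 3.77
eef_pos: [0.5082, 0.2786, 0.0377]
eef_rot: [-3.096, 0.003, -1.47]
ft_force: [-0.8, -0.7, -0.5]
gripper_width: 1.003
```

Request:
apply_moves --steps '[[[0.006, 0.01, 0, 0, 0.0854], [0, 0, 0, 0, 0.0854], [0, 0, 0, 0, 0.0854]]]'

```text
t: 4.02
eef_pos: [0.4998, 0.2726, 0.041]
eef_rot: [-3.092, 0.005, -1.47]
ft_force: [-0.3, -0.5, -0.3]
gripper_width: 1.0
```

Request:
apply_moves --steps '[[[0, 0, 0.01, 0, 0.0854], [0, 0, 0, 0, 0.0854], [0, 0, 0, 0, 0.0854]]]'

```text
t: 4.27
eef_pos: [0.5016, 0.2734, 0.033]
eef_rot: [-3.088, 0.007, -1.47]
ft_force: [0.2, 0.3, 0.1]
gripper_width: 1.0
```

Request:
apply_moves --steps '[[[0.002, 0.003, 0.018, 0, 0.0854], [0, 0, 0, 0, 0.0854]]]'

```text
t: 4.43
eef_pos: [0.5006, 0.2717, 0.0153]
eef_rot: [-3.086, 0.007, -1.47]
ft_force: [-1.0, -0.3, -1.0]
gripper_width: 1.0
```

Request:
apply_moves --steps '[[[0, 0, 0, 0, 0.02], [0, 0, 0, 0, 0.02], [0, 0, 0, 0, 0.02], [0, 0, 0, 0, 0.02], [0, 0, 0, 0, 0.02]]]'

```text
t: 4.85
eef_pos: [0.5018, 0.2723, 0.0171]
eef_rot: [-3.085, 0.008, -1.47]
ft_force: [1.0, -0.2, -1.8]
gripper_width: 0.343
```

Request:
apply_moves --steps '[[[0, 0, 0, 0, 0.01], [0, 0, -0.008, 0, 0.01], [0, 0, -0.02, 0, 0.01], [0, 0, -0.03, 0, 0.01], [0, 0, -0.035, 0, 0.01]]]'

```text
t: 5.27
eef_pos: [0.4919, 0.2686, 0.1073]
eef_rot: [-3.098, 0.002, -1.47]
ft_force: [1.0, 0.9, -1.8]
gripper_width: 0.343
```

Run:
```python
from h import *
o=get_obs();print(o["eef_pos"],o["eef_rot"],o["ft_force"],o["gripper_width"])
c=camera("wrist"); cv2.imwrite(f"pics/wrist4.png",c["pixels"])
for x in outline_of(c,"bone_cast")[:1]:
    P=pts(c,x["region"]);print(x["p"],rect(P),P.mean(0),np.percentile(P[:,2],[2,50,98]))
    for lo in np.arange(.42,.6,.02):
        Q=P[(P[:,0]>lo)&(P[:,0]<lo+.02)]
        if len(Q): print(lo.round(2),np.percentile(Q[:,2],95).round(4))
```

```text
[0.49186317 0.26855569 0.10728383] [-3.09785267e+00  2.34051261e-03 -1.47035480e+00] [ 0.98096856  0.87366495 -1.7802015 ] 0.34268210626070467
0.62 ((501.1236877441406, 276.22393798828125), (83.24575805664062, 125.6406021118164), 81.53511047363281) [0.5202508  0.27080378 0.14079532] [0.13516956 0.14146873 0.14364813]
0.42 0.1139
0.44 0.1369
0.46 0.1429
0.48 0.1427
0.5 0.1425
0.52 0.1423
0.54 0.1437
0.56 0.1409
```

View pics/wrist4.png

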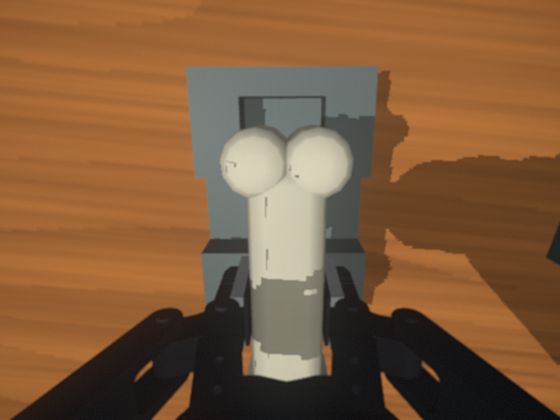

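Held level, lobes at (285,160) px, mould empty beneath. Carrying to the tray.

Request:
apply_moves --steps '[[[0.01, 0, -0.03, 0, 0.01], [0.03, -0.001, -0.01, 0, 0.01], [0.038, -0.001, 0, 0, 0.01], [0.038, -0.001, 0, 0, 0.01], [0.038, -0.001, 0, 0, 0.01], [0.038, -0.001, 0, 0, 0.01], [0.038, -0.001, 0, 0, 0.01], [0.038, -0.001, 0, 0, 0.01]]]'

```text
t: 6.03
eef_pos: [0.5281, 0.0014, 0.1539]
eef_rot: [-3.082, 0.01, -1.459]
ft_force: [0.8, -0.4, -2.4]
gripper_width: 0.343
```

Request:
apply_moves --steps '[[[0.038, -0.001, 0, 0.03, 0.01], [0.038, -0.002, 0, 0.05, 0.01], [0.038, -0.004, 0, 0.06, 0.01], [0.038, -0.007, 0, 0.06, 0.01], [0.038, -0.009, 0, 0.06, 0.01], [0.038, -0.011, 0, 0.04, 0.01], [0.025, -0.008, 0, 0, 0.01]]]'

```text
t: 6.62
eef_pos: [0.5592, -0.2688, 0.1492]
eef_rot: [-3.09, 0.027, -1.775]
ft_force: [0.4, 0.3, -0.6]
gripper_width: 0.344
```

Run:
```python
from h import *
o=get_obs();print(o["eef_pos"],o["eef_rot"],o["ft_force"],o["gripper_width"])
for cam in ["wrist","top"]:
  c=camera(cam); cv2.imwrite(f"pics/{cam}5.png",c["pixels"])
  for n in ["bone_cast","tray"]:
   for x in outline_of(c,n)[:1]:
    P=pts(c,x["region"])
    if n=="tray": P=P[(P[:,2]<.025)]
    print(cam,n,x["p"],rect(P),P.mean(0),np.percentile(P[:,2],[2,50,98]))
```

```text
[ 0.55920297 -0.26882385  0.14919242] [-3.09023737  0.0274662  -1.77489074] [ 0.35296071  0.31621235 -0.59657245] 0.3442016469125002
wrist bone_cast 0.67 ((505.1122741699219, -292.7296142578125), (260.8027038574219, 106.53512573242188), 11.252446174621582) [ 0.58653076 -0.2760538   0.18265222] [0.17663228 0.18343597 0.18597107]
wrist tray 0.79 ((567.0164184570312, -281.8228454589844), (149.23287963867188, 238.8625030517578), 79.10673522949219) [ 0.60782088 -0.30178602  0.00697517] [0.00313731 0.00483957 0.01818037]
top bone_cast 0.76 ((588.79833984375, -307.4335021972656), (183.02549743652344, 187.85626220703125), 16.047840118408203) [ 0.54199291 -0.26010213  0.1766089 ] [0.1500809  0.18318319 0.18732899]
top tray 0.9 ((560.294677734375, -284.951904296875), (148.6666259765625, 240.0169677734375), 78.77127075195312) [ 0.54774763 -0.26522621  0.00712892] [0.00288941 0.00580301 0.01923856]
```

View pics/wrist5.png

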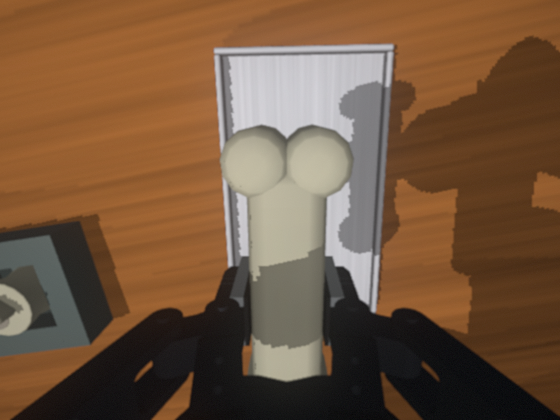

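Over the tray and aligned: the tray's side walls run from (220,50) and (392,45) px downwards, with the bone between them, slightly to the left. Descending with a sideways correction.

Request:
apply_moves --steps '[[[0.018, 0, 0.02, 0, 0.01], [0, 0, 0.035, 0, 0.01], [0, 0, 0.03, 0, 0.01], [0, 0, 0.015, 0, 0.01]]]'

```text
t: 7.25
eef_pos: [0.565, -0.2772, 0.0516]
eef_rot: [-3.082, 0.026, -1.763]
ft_force: [-0.4, 1.3, -2.1]
gripper_width: 0.342
```

Request:
apply_moves --steps '[[[0.006, 0.002, 0.02, 0, 0.01], [0, 0, 0.013, 0, 0.01], [0, 0, 0, 0, 0.01]]]'

```text
t: 7.5
eef_pos: [0.5624, -0.2766, 0.0135]
eef_rot: [-3.087, 0.028, -1.758]
ft_force: [-0.6, -0.1, -1.7]
gripper_width: 0.342
```

Request:
apply_moves --steps '[[[0, 0, 0.003, 0, 0.01], [0, 0, 0, 0, 0.01]]]'

```text
t: 7.67
eef_pos: [0.5634, -0.275, 0.0112]
eef_rot: [-3.087, 0.028, -1.756]
ft_force: [-0.0, -0.1, -2.1]
gripper_width: 0.342
```

Request:
apply_moves --steps '[[[0, 0, 0.002, 0, 0.01]]]'

```text
t: 7.75
eef_pos: [0.5644, -0.2749, 0.0104]
eef_rot: [-3.085, 0.028, -1.756]
ft_force: [-1.0, -0.7, 2.8]
gripper_width: 0.346
```

Touch felt (the vertical force changed sign). Releasing.

Request:
apply_moves --steps '[[[0, 0, 0, 0, 0.038], [0, 0, 0, 0, 0.045], [0, 0, 0, 0, 0.055], [0, 0, 0, 0, 0.055]]]'

```text
t: 8.08
eef_pos: [0.5668, -0.2752, 0.0138]
eef_rot: [-3.08, 0.026, -1.755]
ft_force: [1.0, 0.0, 0.0]
gripper_width: 0.642
```

Request:
apply_moves --steps '[[[0, 0, -0.01, 0, 0.055], [0, 0, -0.03, 0, 0.06], [0, 0, -0.035, 0, 0.07], [0, 0, -0.035, 0, 0.07], [0, 0, -0.03, 0, 0.07], [0, 0, 0, 0, 0.07], [0, 0, 0, 0, 0.07]]]'

```text
t: 8.67
eef_pos: [0.5563, -0.2777, 0.1637]
eef_rot: [-3.08, 0.026, -1.756]
ft_force: [-0.9, 0.3, -1.0]
gripper_width: 0.816
```

Run:
```python
from h import *
o=get_obs();print(o["eef_pos"],o["eef_rot"],o["ft_force"],o["gripper_width"])
for cam in ["wrist","top"]:
  c=camera(cam); cv2.imwrite(f"pics/{cam}6.png",c["pixels"])
  for n in ["bone_cast","tray","vertebra_cast"]:
   for x in outline_of(c,n)[:1]:
    P=pts(c,x["region"])
    print(cam,n,x["p"],rect(P),P.mean(0).round(3),np.percentile(P[:,2],[2,50,98]).round(3))
```

```text
[ 0.55630939 -0.27766856  0.16367392] [-3.08017297  0.02614689 -1.75595551] [-0.91217304  0.29940068 -0.99887834] 0.815917358727157
wrist bone_cast 0.98 ((560.6307983398438, -276.3227233886719), (46.3955078125, 146.39419555664062), 80.70858764648438) [ 0.568 -0.276  0.044] [0.038 0.044 0.047]
wrist tray 0.83 ((558.5994873046875, -280.46038818359375), (148.8091278076172, 254.5250701904297), 79.45933532714844) [ 0.576 -0.285  0.007] [0.003 0.005 0.018]
wrist vertebra_cast 0.91 ((521.5115356445312, -9.171253204345703), (54.84812927246094, 58.374603271484375), 7.627188682556152) [ 0.526 -0.023  0.046] [0.019 0.052 0.063]
top bone_cast 0.68 ((566.4066772460938, -261.180908203125), (59.79165267944336, 157.6728057861328), 82.15927124023438) [ 0.554 -0.267  0.041] [0.017 0.044 0.049]
top tray 0.59 ((560.0301513671875, -286.17791748046875), (150.86582946777344, 240.69432067871094), 79.06250762939453) [ 0.548 -0.276  0.008] [0.003 0.006 0.02 ]
top vertebra_cast 0.67 ((521.9124755859375, -7.91326904296875), (50.292179107666016, 47.52580642700195), 88.9599609375) [ 0.521 -0.007  0.052] [0.014 0.054 0.071]
```

View pics/wrist6.png

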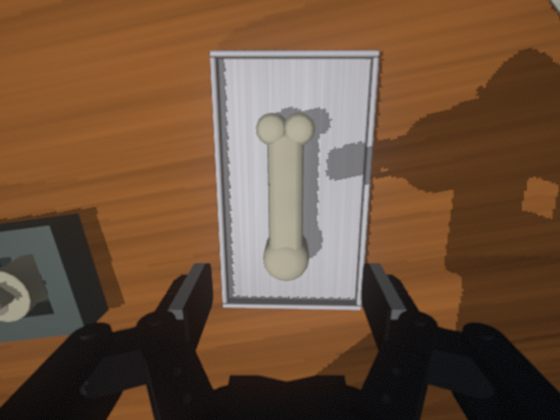

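The bone lies flat in the tray (256–314, 112–280 px), centred and parallel to the walls, and the gripper is clear.

```bash
python3 -c "
from cell import *
print(sign_off())"
```

```text
the job is handed in; nothing more can be done
None
```

I lifted the bone cast straight out of its mould, carried it over at about 0.15 m, lowered it until it touched the tray floor and released it. The job is handed in at about 9 s of the 42 s allowed.

**Last checks, from the wrist camera:**
- **Bone position:** its centre is at (0.561, −0.276), about 7 mm from the tray's centre at roughly (0.562, −0.283). It lies about 1–2° off the tray's length.
- **Bone height:** its top is at about 0.046 m, which matches lying flat, the same way up, on the 5 mm tray floor.
- **Vertebra cast:** it is still in its mould. The measurements differ from the start by only a few mm, which is within vision error.
- **Gripper:** it is open about 0.16 m above the bench, touching nothing.

**What disagreed:**
- **Top camera:** its last outline put the bone about 15 mm further to the side (y −0.261), probably because the gripper was partly in the way. That would still be inside the limits.
- **Tool tilt:** the tool drifted to about 3–4° during the moves. I could not correct this through the interface, and the bone still came to rest flat.

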